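# Lock the pointer of a throwing gauge

### The arm

A 6-joint arm with a two-finger parallel gripper is mounted at the origin on the work surface. World frame = base frame: x ahead of the robot, y to its left, z up, the work surface at z = 0. Lengths are in mm, angles in degrees, forces in N, time in s.
With the tool pointing down it reaches from about 350 to 850 mm from the base axis. Payload 8.1 kg.
Tool frame: the origin (TCP) lies midway between the tips of the shut fingers; the grasp point (between the pads) lies 19 mm behind it; x points along the fingers, y is the direction in which the jaws open and shut, and the axes are right-handed (so a half turn about x gives the same grasp; the last joint's range is limited). The gripper opens to 85 mm and grips with 20 to 120 N. Pads are 22 mm wide; open, the fingers measure 114 mm over their backs; the gripper's body (76 mm by 85 mm) begins 54 mm behind the grasp point. The pads swing forward as they close: fully open they stand 13 mm farther back than shut.
Start: joints at [64.263, 7.471, 85.268, -0, 87.261, -4.893], TCP at [213.476, 560.744, 231.292] pointing down, gripper open.
Joint ranges: [-169.43, 169.43], [-51.17, 129.36], [1.28, 143.12], [-76.62, 256.62], [0, 156.53], [-152.29, 152.29]. Speed limits (degrees/s): [136.94, 136.94, 159.86, 180, 180, 180].

### API

Orientations are given as [roll, pitch, yaw] about the fixed x, y, z axes, in that order (R = Rz(yaw) Ry(pitch) Rx(roll)).
In Python, from bench import r, snapshot, workorder gives the robot as it stands.
- The arm moves only by the tool send_rows, never from a script. Its arguments are lists of equal length, an entry for each row: "offset": the shift along the tool's x, y, z in cm, a list of three; "dr": the turn, a rotation vector about the tool's x, y, z in degrees, a list of three; "grip": the opening in per cent of the stroke, from 0 (shut) to 100 (fully open). In form: {"offset": [[dx, dy, dz], ...], "dr": [[rx, ry, rz], ...], "grip": [grip, ...]}. A call has 1 to 5 rows; each row shifts and turns the commanded pose from where the row before left it, along the tool's axes as they then stand; what a row does not reach is not made up. A row lasts 1/8 s, in which the tool goes at most 62.5 mm and 10.7 degrees, less where a joint would pass 70% of its speed; a pose out of reach is approached as far as the arm can. A call with a gripper value outside its range is refused whole. The fingers move at their own pace and stop on an object; "force" is the grip in N (left out, the last holds). Time passes only in rows, so rows that do not move let the fingers close. It gives the time, the measured TCP pose, the force and the opening at its end, in the units of the state.
- r.sense(): the state, without advancing time (a new reading comes with each control period).
- snapshot(name): name is "scene" or "top"; returns a dict with "pixels" (384x512x3 uint8, red, green, blue), "fx", "fy", "cx", "cy" (pixels), "world_to_cam" (4x4, takes a point from world to camera coordinates). Camera axes: x right, y up, looking along -z (the intrinsics and any distortion apply to the point x, -y, -z); pixel columns grow to the right and rows downward; lengths in mm; the calibration is good to about 2 mm. A picture is of the moment at which its call begins. There is no depth.
- workorder.hand_in(): hands the job in, once; it reports no verdict.
The state is a dict: "time": time; "joint_pos": joint angles; "qd": joint speeds; "joint_efforts": joint torques, N m; "tool_pos": TCP position; "tcp_rot": TCP orientation; "ft_force": force on the tool from outside, world axes, zero at the start; "wrist_torque": the same for the moment, N m; "finger_gap": finger opening in mm.
Only numpy, scipy, OpenCV 4.12 (cv2) and the standard library are available. Lean on these libraries where they do the work, as an engineer would, in place of code of your own. Each camera call takes 0.05 s, during which the arm holds its last target.

### The job

The throwing gauge beside the jar has just been set, but the brass wing screw that locks its pointer is still loose. With the fingertips only, push the wings of the wing screw round clockwise (seen from above), stroke after stroke, until the screw is fully home and will turn no further. Do not grip or force the screw, do not shift the gauge or its pointer, pick nothing up, and leave the jar, the bowl and the tools around where they are; finish with the hand clear.

Things in the scene. Friction and masses are not known exactly. Their poses are not given: they have to be found in the camera images.
- gauge: throwing gauge, a loose stand (3.2 kg): iron base 140 mm across, 34 mm high; steel post 14 mm thick on its axis, top at 234 mm. A bracket carries, 46 mm to +y of the post, a block 30 (x) by 26 (y) mm with its top at 186 mm. Origin: centre of the underside. x: where the pointer points (to the jar); y: from post to wing screw; z up. It tips or slides if pushed hard (over about 10 N)
- wing_screw: brass wing screw, upright in the top of the gauge's block, 46 mm from the post's axis. Origin: on its axis, underside of its hub (186 mm above the table when home). Hub 22 mm across, 20 mm high. Two flat wings 5 mm thick along its +x and -x span 66 mm and stand 6 to 28 mm above the origin. Turns easily (about 1 N at an ear), then stops dead at home
- screw_turn (a joint): turn of the wing screw in rad: 0 is fully home (wings parallel to the pointer), negative is loose, -6.28 is one turn from home; grows clockwise seen from above. It starts 1.1 to 2.1 turns from home. Each turn clockwise lowers the screw by 1.75 mm (it starts 2 to 4 mm above home)
- screw_hub (a point): centre of the top of the wing screw's hub, 20 mm above its underside, on the axis
- wing_a (a point): centre of the round ear (22 mm diameter) of the wing on the screw's +x, 22 mm from the axis, 17 mm above the hub's underside
- wing_b (a point): centre of the round ear of the other wing (the screw's -x), 22 mm from the axis, 17 mm above the hub's underside
- pointer_tip (a point): red tip of the pointer, a steel rod 10 mm thick and 182 mm long that lies level at 168 mm height under the wing screw, its tip 107 mm from the screw's axis and a few mm short of the jar's rim. The rod slides lengthwise in the bracket if it is pushed (about 1.5 N)
- wheel: banding wheel, fixed blue foot 164 mm across; its alloy turntable, 240 mm across, top at 74 mm, spins if pushed. Origin: centre of the foot's underside
- pot: brown clay jar (1.2 kg, loose) on the turntable, 100 mm high, 176 mm across the belly, 158 mm at the rim, rim 174 mm above the table. Origin: centre of its underside
- beater: loose wooden potter's beater lying flat on the table, 265 mm long along its x (blade 150 by 62 mm to +x, handle 26 mm wide to -x), 14 mm thick. Origin: on its underside, 15 mm inside the blade from its handle end
- anvil: loose wooden potter's anvil, mushroom-shaped, standing on its head of 82 mm diameter, stem up, 83 mm high. Origin: centre of its underside
- water_bowl: loose white bowl, 100 mm across, 45 mm high. Origin: centre of its underside
Mind the look-alikes: they are no part of the job. What is shaped like the gauge but pink or turquoise is not meant. Of the things shaped like the pot, the brown one is meant.

How it is judged (in metres and radians):
At the end, for the whole second after the job is handed in: The wing screw is home to within 0.2 rad (11 degrees) and at rest; gauge, pointer tip and jar stand within 10 mm of where they were, the gauge upright; beater, anvil and bowl within 15 mm of where they were (value of joint screw_turn above -0.2 rad and not (velocity of joint screw_turn above 0.2 rad/s) and distance of each of pointer_tip, gauge, pot from where it was at the start of the episode below 0.01 m and angle between gauge's own z axis and vertical below 0.03 rad and distance of each of beater, anvil, water_bowl from where it was at the start of the episode below 0.015 m and linear speed of each of gauge, pot below 0.01 m/s); the robot touches nothing.
It fails at once if the wing screw is gripped or forced (more than 25 N on it) (contact force between the fingers and wing_screw above 25 N).
It fails at once if the gauge or its pointer is shifted, lifted or tipped (pointer tip or base off by more than 12 mm) (distance of any of pointer_tip, gauge from where it was at the start of the episode above 0.012 m).
It fails at once if the jar is shifted or lifted by more than 10 mm (distance of pot from where it was at the start of the episode above 0.01 m).
It fails at once if the beater, the anvil or the water bowl is shifted or lifted by more than 15 mm (distance of any of beater, anvil, water_bowl from where it was at the start of the episode above 0.015 m).
It also fails if it takes over 72 s, if anything falls off the work surface, if the arm or the gripper's body presses on something with over 40 N, if the wrist force passes 120 N, or if a joint passes its speed limit or range.

## Working session

There is one attempt and no reset: what is moved stays moved. The work goes in short steps, Python scripts to look and compute and a tool call to move; the robot and the scene stay as the last step left them, time stands still between calls to the robot, and variables do not carry over. Pictures are saved under pics/ and viewed, and the job is handed in when it is done.

Besides the shell and the picture viewer there is one more tool, called after "Emit:" as a command line: name --argument value ..., lists and objects as JSON in quotes. send_rows: Moves the arm, as the interface text tells. Its arguments: {"type":"object","properties":{"offset":{"type":"array","items":{"type":"array","items":{"type":"number"}}},"dr":{"type":"array","items":{"type":"array","items":{"type":"number"}}},"grip":{"type":"array","items":{"type":"number"}},"force":{"type":"number"}},"required":["offset","dr","grip"]}

```bash
ls; mkdir -p pics; python3 - <<'E'
from bench import r,snapshot,workorder
import cv2,numpy as np
print(r.sense())
for n in("scene","top"):
    s=snapshot(n); cv2.imwrite(f"pics/{n}0.png",cv2.resize(s["pixels"][:,:,::-1],(800,600),interpolation=cv2.INTER_CUBIC))
    print({k:v for k,v in s.items() if k!="pixels"})
    np.savez(f"{n}0.npz",**s)
E
```

```text
pics
{'time': 0.0, 'joint_pos': array([ 6.42633449e+01,  7.51696027e+00,  8.53312100e+01, -4.25114202e-04,
        8.72610664e+01, -4.89397962e+00]), 'qd': array([-0.05621751, -0.01262054, -0.03146039,  0.14666053, -0.03658375,
       -0.01412039]), 'joint_efforts': array([-1.47740418e-03, -5.69388986e+01, -5.00555956e+01, -3.67867324e-04,
        1.46347174e-02, -4.48419814e-05]), 'tool_pos': array([213.22670538, 560.23012092, 230.20662042]), 'tcp_rot': array([ -94.67127919,   89.89076251, -115.51393394]), 'ft_force': array([-0.32301692, -0.15329972,  0.57187857]), 'wrist_torque': array([-0.03957661, -0.02901054,  0.02981393]), 'finger_gap': 85.18423476280559}
{'fx': 464.62044370368363, 'fy': 464.62044370368363, 'cx': 262.67559140598155, 'cy': 188.3273013074103, 'world_to_cam': array([[ 7.76342444e-01,  6.30269688e-01,  7.24778054e-03,
        -3.63733521e+02],
       [-4.94258671e-01,  6.01592921e-01,  6.27530337e-01,
         1.71255685e+02],
       [ 3.91153136e-01, -4.90760714e-01,  7.78558376e-01,
        -1.88628846e+03],
       [ 0.00000000e+00,  0.00000000e+00,  0.00000000e+00,
         1.00000000e+00]])}
{'fx': 382.7737412027075, 'fy': 382.7737412027075, 'cx': 252.71551583041852, 'cy': 184.84234689123238, 'world_to_cam': array([[-1.36498051e-02, -9.99463388e-01,  2.97761313e-02,
        -6.37779412e+01],
       [ 9.97316085e-01, -1.14661246e-02,  7.23128999e-02,
        -4.89198958e+02],
       [-7.19326792e-02,  3.06832717e-02,  9.96937424e-01,
        -1.09375752e+03],
       [ 0.00000000e+00,  0.00000000e+00,  0.00000000e+00,
         1.00000000e+00]])}
```

View pics/scene0.png

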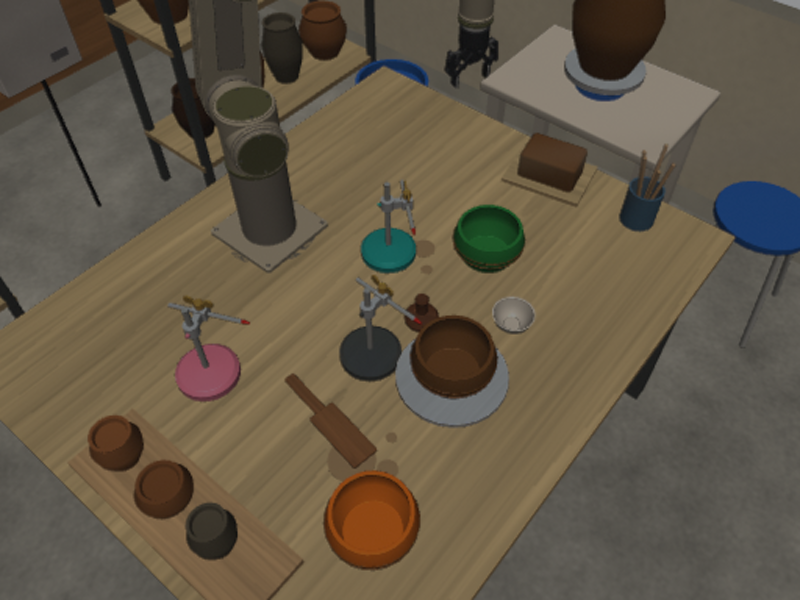

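View pics/top0.png

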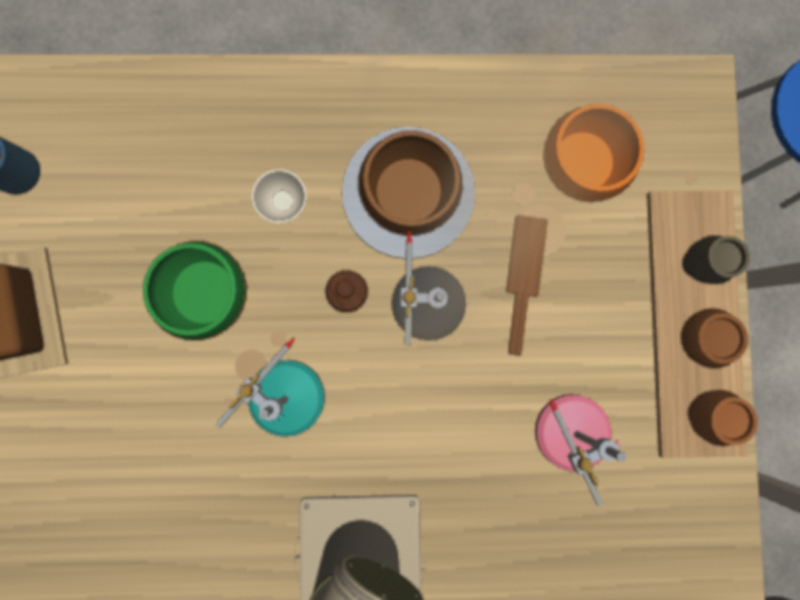

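The candidates for the gauge are the dark iron one (top 428,302; scene 370,352), the turquoise one (top 286,398) and the pink one (top 574,432). By the description I choose the iron one, beside the brown jar at top (411,183), and will check it in close crops.

```bash
python3 - <<'E'
import cv2,numpy as np
t=np.load("top0.npz")["pixels"][:,:,::-1];s=np.load("scene0.npz")["pixels"][:,:,::-1]
a=cv2.resize(t[140:225,220:320],(800,680),interpolation=cv2.INTER_CUBIC)[:600]
cv2.imwrite("pics/ct.png",a)
b=cv2.resize(s[170:245,210:310],(800,600),interpolation=cv2.INTER_CUBIC)
cv2.imwrite("pics/cs.png",b)
E
```

```text
(no output)
```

View pics/ct.png

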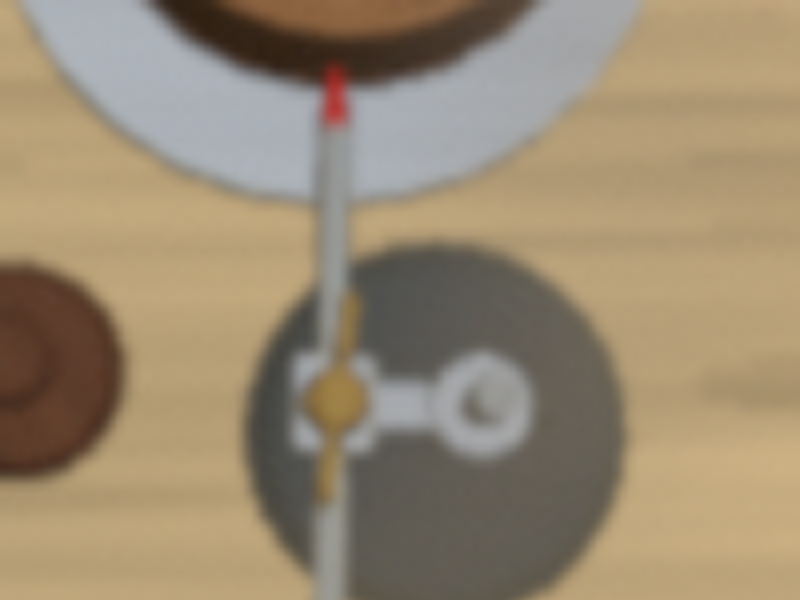

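View pics/cs.png

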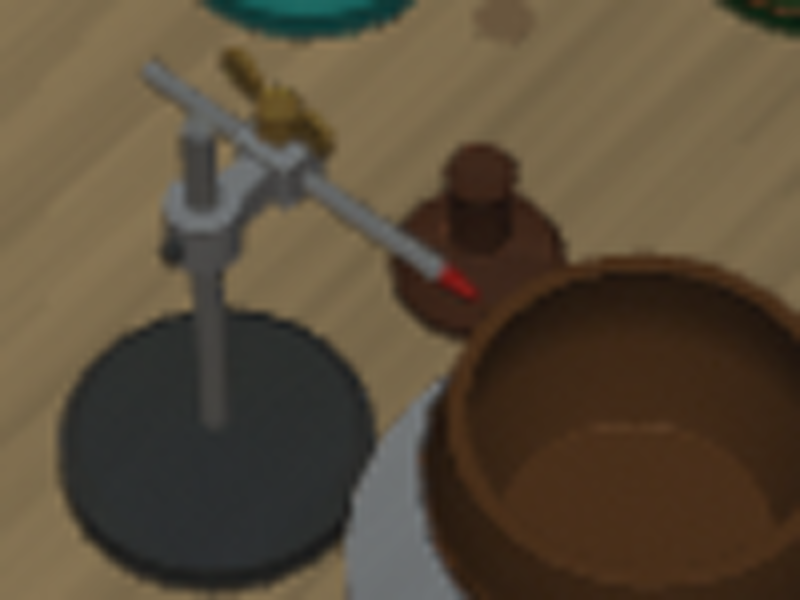

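The crops confirm it. The dark base has a brass screw above the pointer, and the red tip is at the brown jar. In the top view the wings lie about 10° clockwise of the pointer. Next I triangulate.

```bash
cat > h.py <<'E'
import numpy as np
from scipy.optimize import least_squares
from scipy.spatial.transform import Rotation as Ro
def proj(s,P):
    c=s["world_to_cam"]@np.append(P,1); return np.array([s["cx"]+s["fx"]*c[0]/-c[2], s["cy"]-s["fy"]*c[1]/-c[2]])
def ray_z(s,uv,z):
    f=lambda p:proj(s,[p[0],p[1],z])-uv
    return least_squares(f,[500,0]).x
def tri(S,UV):
    f=lambda P:np.concatenate([proj(s,P)-u for s,u in zip(S,UV)])
    q=least_squares(f,[500,0,150]);return q.x,np.abs(q.fun).max()
def R(e): return Ro.from_euler("xyz",e,degrees=True)
E
python3 - <<'E'
from h import *
T=dict(np.load("top0.npz"));S=dict(np.load("scene0.npz"))
ct=lambda u,v:np.array([220+u/8-.5+.0,140+v/8-.5]);cs=lambda u,v:np.array([210+u/8-.5,170+v/8-.5])
print("hub",tri([T,S],[ct(337,400),cs(280,108)]), ray_z(T,ct(337,400),209))
print("tip",tri([T,S],[ct(335,68),cs(478,297)]), ray_z(T,ct(335,68),168))
print("post",ray_z(T,ct(490,397),234), ray_z(S,cs(200,125),234))
print("wings",ray_z(T,ct(352,300),214),ray_z(T,ct(323,500),214))
print("rod end", tri([T,S],[ct(330,680),cs(150,70)]))
m=R([-94.67,89.89,-115.51]).as_matrix();print(m.round(3))
E
```

```text
hub (array([462.89849298, -86.33752507, 202.07811809]), np.float64(0.4869364465434387)) [463.13884003 -85.3673143 ]
tip (array([569.74981518, -89.52339168, 168.67467263]), np.float64(0.7269352314167463)) [570.93634148 -88.56185928]
post [ 461.9958857  -128.93080558] [ 460.7845098  -133.47826456]
wings [492.83507296 -90.06320628] [432.99273046 -80.455467  ]
rod end (array([379.37585497, -83.03280502, 159.88278027]), np.float64(1.1394908221340074))
[[-0.001  0.356  0.935]
 [-0.002  0.935 -0.356]
 [-1.    -0.002 -0.   ]]
```

Emit:
send_rows --offset '[[-4.5,0,0],[0,0,0],[0,0,0],[0,0,0],[0,0,0]]' --dr '[[10,0,0],[10,0,0],[10,0,0],[10,0,0],[10,0,0]]' --grip '[0,0,0,0,0]' --force 20

```text
time: 0.72
tool_pos: [213.4, 560.5, 275.7]
tcp_rot: [-43.6, 89.9, -114.8]
ft_force: [0.2, -0.8, 0.3]
finger_gap: -0.2
```

Emit:
send_rows --offset '[[0,0,0],[0,0,0],[0,5,3],[0,5,3],[0,5,3]]' --dr '[[10,0,0],[9.1,0,0],[0,0,0],[0,0,0],[0,0,0]]' --grip '[0,0,0,0,0]'

```text
time: 1.35
tool_pos: [364.5, 469.8, 275.8]
tcp_rot: [-44.0, 90.0, -133.9]
ft_force: [0.4, 0.8, 0.1]
finger_gap: -0.1
```

Emit:
send_rows --offset '[[0,1,6],[0,1,6],[0,1,6],[0,1,6],[0,1,6]]' --dr '[[0,0,0],[0,0,0],[0,0,0],[0,0,0],[0,0,0]]' --grip '[0,0,0,0,0]'

```text
time: 1.98
tool_pos: [413.6, 169.1, 275.9]
tcp_rot: [-55.8, 90.0, -145.7]
ft_force: [1.3, 0.7, -0.4]
finger_gap: 0.3
```

Emit:
send_rows --offset '[[0,0.5,6],[0,0.5,6],[0,0.5,6],[0,0,6],[0,0,3.9]]' --dr '[[0,0,0],[0,0,0],[0,0,0],[0,0,0],[0,0,0]]' --grip '[0,0,0,0,0]'

```text
time: 2.6
tool_pos: [428.5, -110.5, 275.9]
tcp_rot: [-77.8, 90.0, -167.9]
ft_force: [0.8, 1.1, 0.1]
finger_gap: 0.1
```

```bash
cat > look.py <<'E'
import sys,cv2,numpy as np
from bench import r,snapshot
from h import *
n=sys.argv[1]
st=r.sense();print(st["time"],st["tool_pos"].round(1),st["ft_force"].round(1),R(st["tcp_rot"]).as_matrix().round(2).tolist(),st["finger_gap"])
T=snapshot("top");S=snapshot("scene");np.savez(f"{n}t.npz",**T);np.savez(f"{n}s.npz",**S)
a=cv2.resize(T["pixels"][140:215,230:290,::-1],(480,600),interpolation=cv2.INTER_CUBIC)
b=cv2.resize(S["pixels"][160:220,210:242+10,::-1],(320,456),interpolation=cv2.INTER_CUBIC)
b=cv2.copyMakeBorder(b,0,144,0,0,cv2.BORDER_CONSTANT)
cv2.imwrite(f"pics/{n}.png",np.hstack([a,b]))
E
python3 look.py a1
```

```text
2.6 [ 428.5 -110.5  275.9] [0.8 1.1 0.1] [[-0.0, 1.0, -0.0], [-0.0, -0.0, -1.0], [-1.0, -0.0, 0.0]] 0.107765795002453
```

View pics/a1.png

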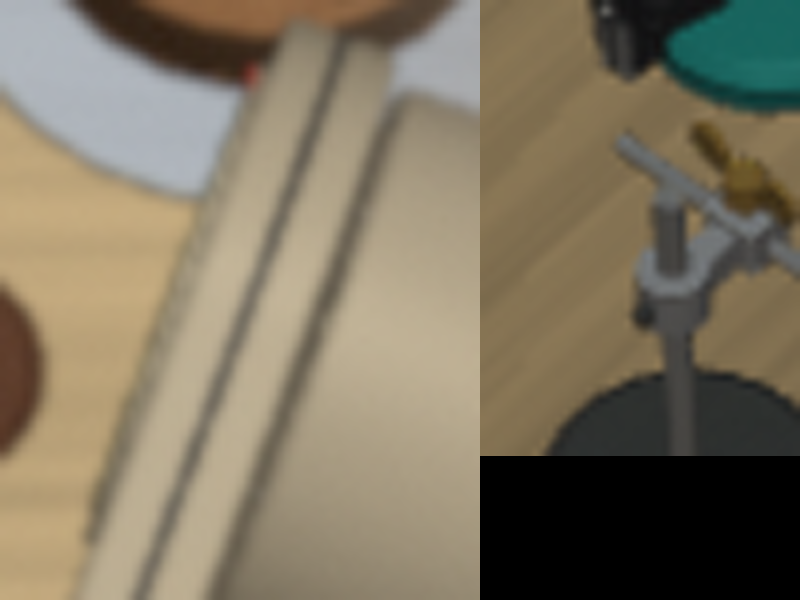

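```bash
cat > look.py <<'E'
import sys,cv2,numpy as np
from bench import r,snapshot
from h import *
n=sys.argv[1]
st=r.sense();print(st["time"],st["tool_pos"].round(1),st["ft_force"].round(1))
S=snapshot("scene");np.savez(f"{n}s.npz",**S)
b=cv2.resize(S["pixels"][130:220,200:320,::-1],(800,600),interpolation=cv2.INTER_CUBIC)
cv2.imwrite(f"pics/{n}.png",b)
E
python3 look.py a2
```

```text
2.7 [ 428.5 -111.3  275.7] [ 0.1 -0.3  0.7]
```

View pics/a2.png

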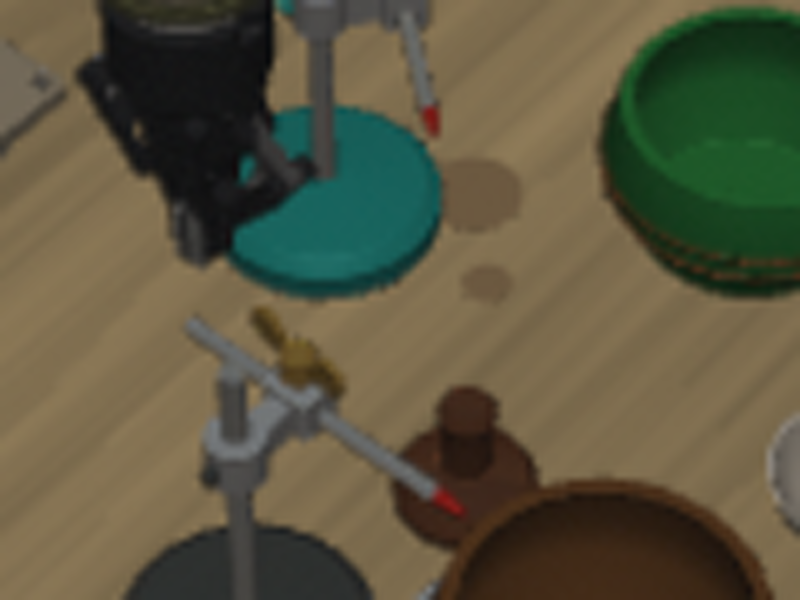

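The scene view shows the closed fingertips at (195,255), with the knuckles spread along the jaw axis (world x). The screw at (300,360) is undisturbed. Next: descend behind the −x wing, on its −y side.

Emit:
send_rows --offset '[[0,0,-0.7],[2.5,0,0],[2.5,0,0],[1.4,0,0],[1.2,0,0]]' --dr '[[0,0,0],[0,0,0],[0,0,0],[0,0,0],[0,0,0]]' --grip '[0,0,0,0,0]'

```text
time: 3.38
tool_pos: [429.3, -100.1, 199.9]
tcp_rot: [130.7, 90.0, 40.9]
ft_force: [-0.9, -0.2, -0.6]
finger_gap: 0.1
```

```bash
python3 look.py a3
```

```text
3.375 [ 429.3 -100.1  199.9] [-0.9 -0.2 -0.6]
```

View pics/a3.png

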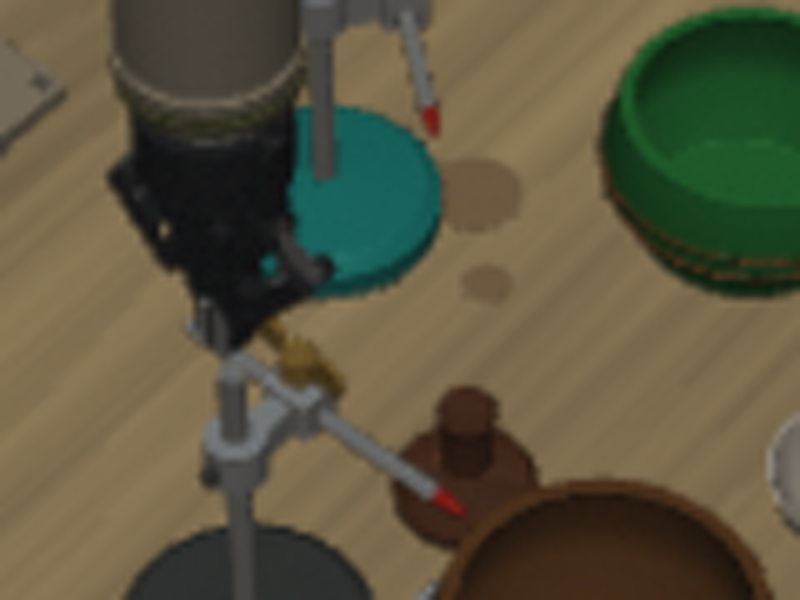

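Emit:
send_rows --offset '[[0,0.05,-0.67],[0,0.1,-0.7],[0,0.1,-0.7],[0,0.3,-0.7],[0,0.5,-0.7]]' --dr '[[0,0,0],[0,0,0],[0,0,0],[0,0,0],[0,0,0]]' --grip '[0,0,0,0,0]'

```text
time: 4.05
tool_pos: [439.9, -65.8, 200.5]
tcp_rot: [76.7, 90.0, -13.2]
ft_force: [-0.1, 0.4, -0.1]
finger_gap: -0.1
```

```bash
python3 look.py a4
```

```text
4.05 [439.9 -65.8 200.5] [-0.1  0.4 -0.1]
```

View pics/a4.png

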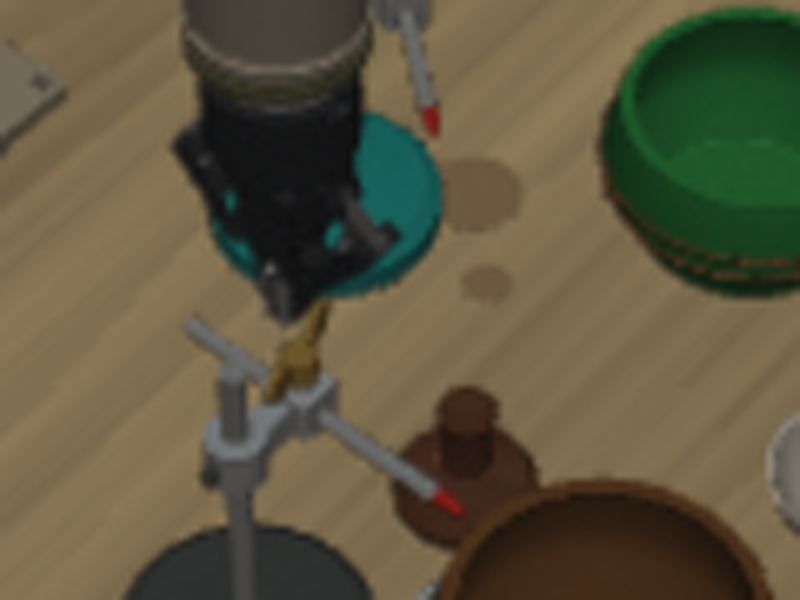

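The wing has turned about 90° (wings now from (320,310) to (275,390)), the pointer is still, and the force is about 0.4 N. I continue the arc.

Emit:
send_rows --offset '[[0,0.6,-0.6],[0,0.7,-0.4],[0,0.8,-0.1],[0,0.8,0.1],[0,0.6,0.2]]' --dr '[[0,0,0],[0,0,0],[0,0,0],[0,0,0],[0,0,0]]' --grip '[0,0,0,0,0]'

```text
time: 4.72
tool_pos: [475.2, -58.4, 200.2]
tcp_rot: [-128.5, 90.0, 141.5]
ft_force: [-0.8, 0.2, -1.6]
finger_gap: -0.2
```

Emit:
send_rows --offset '[[0,0.6,0.2],[0,0.5,0.3],[0,0.5,0.4],[0,0.3,0.5],[0,0.1,0.6]]' --dr '[[0,0,0],[0,0,0],[0,0,0],[0,0,0],[0,0,0]]' --grip '[0,0,0,0,0]'

```text
time: 5.35
tool_pos: [494.7, -78.6, 200.3]
tcp_rot: [-126.7, 90.0, 143.3]
ft_force: [-1.8, 0.2, -0.4]
finger_gap: -0.1
```

```bash
python3 look.py a5
```

```text
5.35 [494.7 -78.6 200.3] [-1.8  0.2 -0.4]
```

View pics/a5.png

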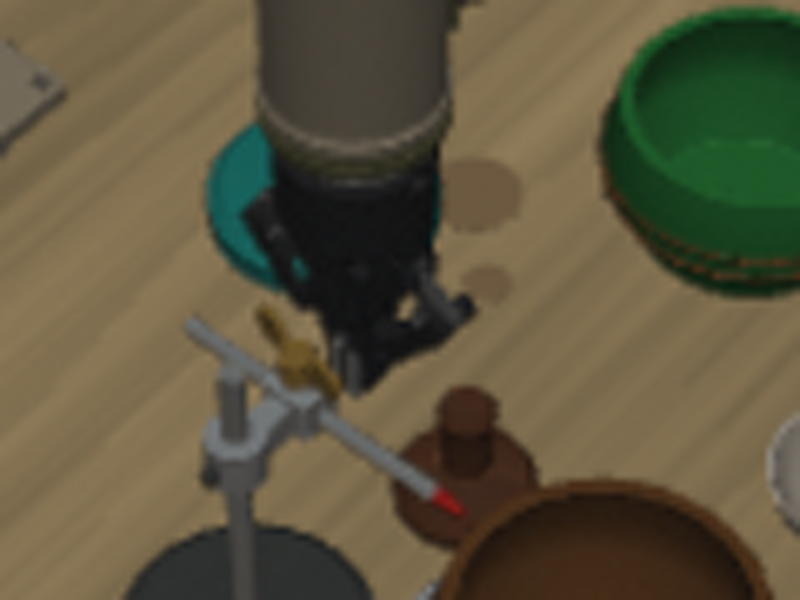

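First half-turn done: the wings run from (265,320) to (335,390), the pointer is unmoved and the jar untouched. Now I lift, go back and repeat.

Emit:
send_rows --offset '[[0,0,-0.5],[-3,0,0],[0,-4,1.5],[0,-2.55,1.27],[1.5,0,0]]' --dr '[[0,0,0],[0,0,0],[0,0,0],[0,0,0],[0,0,0]]' --grip '[0,0,0,0,0]'

```text
time: 6.02
tool_pos: [429.1, -101.7, 216.5]
tcp_rot: [67.4, 89.8, -22.6]
ft_force: [0.1, 0.5, -0.7]
finger_gap: -0.2
```

Emit:
send_rows --offset '[[1.6,0,0],[0,0.05,-0.67],[0,0.1,-0.7],[0,0.1,-0.7],[0,0.3,-0.7]]' --dr '[[0,0,0],[0,0,0],[0,0,0],[0,0,0],[0,0,0]]' --grip '[0,0,0,0,0]'

```text
time: 6.65
tool_pos: [435.1, -72.7, 199.7]
tcp_rot: [67.8, 90.0, -22.1]
ft_force: [-1.0, -0.7, -0.6]
finger_gap: -0.0
```

Emit:
send_rows --offset '[[0,0.5,-0.7],[0,0.6,-0.6],[0,0.7,-0.4],[0,0.8,-0.1],[0,0.8,0.1]]' --dr '[[0,0,0],[0,0,0],[0,0,0],[0,0,0],[0,0,0]]' --grip '[0,0,0,0,0]'

```text
time: 7.28
tool_pos: [469.2, -56.3, 199.2]
tcp_rot: [-137.1, 90.0, 132.9]
ft_force: [0.5, 0.3, -0.3]
finger_gap: 0.0
```

Emit:
send_rows --offset '[[0,0.6,0.2],[0,0.6,0.2],[0,0.5,0.3],[0,0.5,0.4],[0,0.3,0.5]]' --dr '[[0,0,0],[0,0,0],[0,0,0],[0,0,0],[0,0,0]]' --grip '[0,0,0,0,0]'

```text
time: 7.9
tool_pos: [493.9, -72.6, 199.3]
tcp_rot: [105.4, 90.0, 15.4]
ft_force: [0.2, -0.0, -0.1]
finger_gap: 0.3
```

```bash
python3 look.py a6
```

```text
7.9 [493.9 -72.6 199.3] [ 0.2 -0.  -0.1]
```

View pics/a6.png

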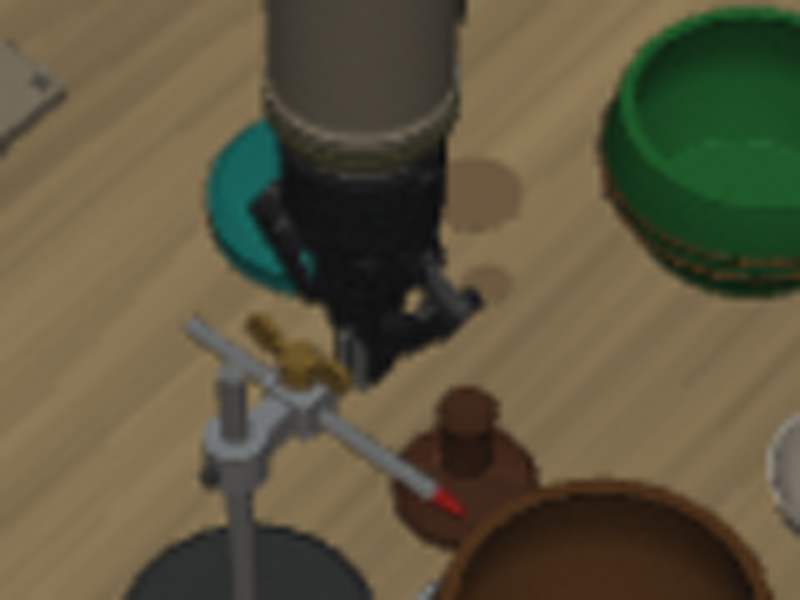

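Emit:
send_rows --offset '[[0,0.05,0.3],[0,0.05,0.3],[0,0,-0.5],[-3,0,0],[0,-4,1.5]]' --dr '[[0,0,0],[0,0,0],[0,0,0],[0,0,0],[0,0,0]]' --grip '[0,0,0,0,0]'

```text
time: 8.57
tool_pos: [456.5, -88.1, 231.8]
tcp_rot: [76.7, 89.8, -13.1]
ft_force: [-1.1, -0.9, 0.1]
finger_gap: -0.1
```

Emit:
send_rows --offset '[[0,-2.55,1.27],[1.5,0,0],[1.6,0,0],[0,0.05,-0.67],[0,0.1,-0.7]]' --dr '[[0,0,0],[0,0,0],[0,0,0],[0,0,0],[0,0,0]]' --grip '[0,0,0,0,0]'

```text
time: 9.2
tool_pos: [430.8, -86.5, 198.0]
tcp_rot: [-109.8, 89.9, 160.3]
ft_force: [-0.3, -0.2, 0.2]
finger_gap: -0.4
```

```bash
python3 look.py a7
```

```text
9.2 [430.8 -86.5 198. ] [-0.3 -0.2  0.2]
```

View pics/a7.png

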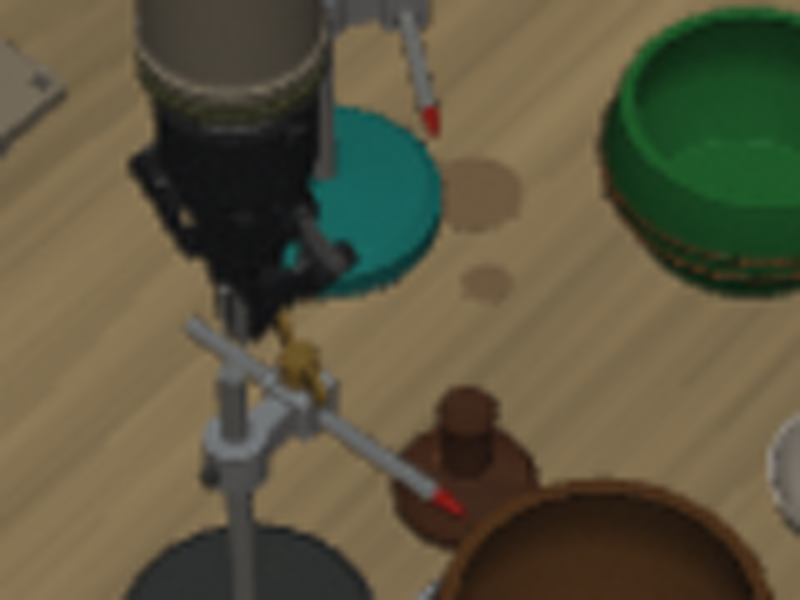

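The −x wing is engaged again and turning, and the pointer is still. This pass could be the last, so I go carefully near its end.

Emit:
send_rows --offset '[[0,0.1,-0.7],[0,0.3,-0.7],[0,0.5,-0.7],[0,0.6,-0.6],[0,0.7,-0.4]]' --dr '[[0,0,0],[0,0,0],[0,0,0],[0,0,0],[0,0,0]]' --grip '[0,0,0,0,0]'

```text
time: 9.88
tool_pos: [453.0, -55.9, 198.2]
tcp_rot: [-111.1, 90.0, 158.9]
ft_force: [-1.2, -0.6, 0.3]
finger_gap: 0.1
```

Emit:
send_rows --offset '[[0,0.8,-0.1],[0,0.8,0.1],[0,0.6,0.2],[0,0.6,0.2],[0,0.5,0.2]]' --dr '[[0,0,0],[0,0,0],[0,0,0],[0,0,0],[0,0,0]]' --grip '[0,0,0,0,0]'

```text
time: 10.5
tool_pos: [485.9, -62.6, 198.3]
tcp_rot: [-97.8, 90.0, 172.2]
ft_force: [-0.7, 0.4, -0.3]
finger_gap: -0.1
```

Emit:
send_rows --offset '[[0,0.5,0.1],[0,0.2,0.2],[0,0.1,0.2]]' --dr '[[0,0,0],[0,0,0],[0,0,0]]' --grip '[0,0,0]'

```text
time: 10.88
tool_pos: [493.6, -67.4, 198.3]
tcp_rot: [-104.9, 90.0, 165.2]
ft_force: [-0.6, -0.0, 0.4]
finger_gap: -0.3
```

```bash
python3 look.py a8
```

```text
10.875 [493.6 -67.4 198.3] [-0.6 -0.   0.4]
```

View pics/a8.png

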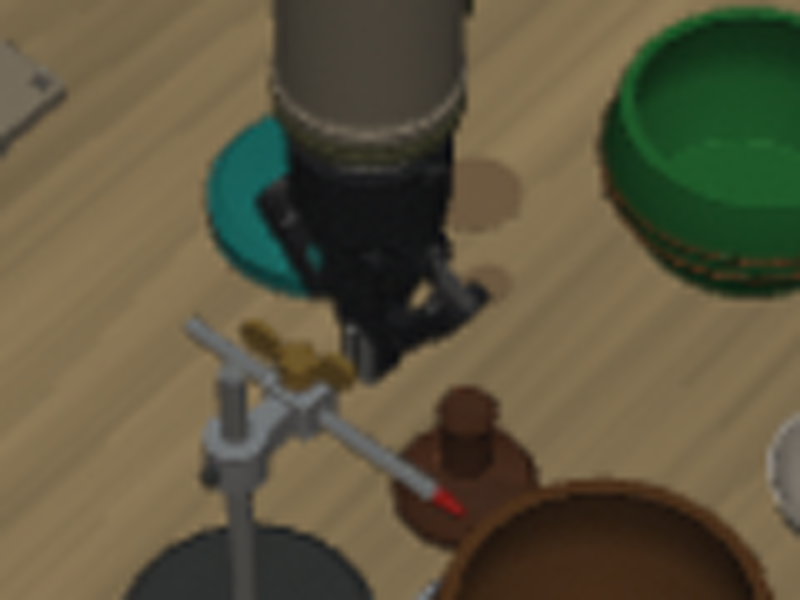

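Emit:
send_rows --offset '[[0,0.05,0.1],[0,0,0.1],[0,0,0.1]]' --dr '[[0,0,0],[0,0,0],[0,0,0]]' --grip '[0,0,0]'

```text
time: 11.3
tool_pos: [494.2, -70.3, 198.4]
tcp_rot: [87.9, 90.0, -2.0]
ft_force: [-0.1, 0.5, 0.8]
finger_gap: -0.1
```

Emit:
send_rows --offset '[[0,0,0.1]]' --dr '[[0,0,0]]' --grip '[0]'

```text
time: 11.42
tool_pos: [494.1, -71.3, 198.4]
tcp_rot: [81.6, 90.0, -8.4]
ft_force: [-0.8, 0.2, -0.1]
finger_gap: 0.1
```

Emit:
send_rows --offset '[[0,0,0.1]]' --dr '[[0,0,0]]' --grip '[0]'

```text
time: 11.55
tool_pos: [494.1, -72.4, 198.3]
tcp_rot: [73.1, 90.0, -16.8]
ft_force: [1.6, 0.4, 0.5]
finger_gap: -0.0
```

Emit:
send_rows --offset '[[0,0,0.05]]' --dr '[[0,0,0]]' --grip '[0]'

```text
time: 11.68
tool_pos: [494.1, -72.8, 198.3]
tcp_rot: [100.8, 90.0, 10.8]
ft_force: [0.2, 0.8, 0.7]
finger_gap: -0.3
```

Emit:
send_rows --offset '[[0,0,0.05]]' --dr '[[0,0,0]]' --grip '[0]'

```text
time: 11.8
tool_pos: [494.1, -73.3, 198.3]
tcp_rot: [83.4, 90.0, -6.6]
ft_force: [0.3, 0.2, 0.3]
finger_gap: -0.2
```

Emit:
send_rows --offset '[[0,0,0.05]]' --dr '[[0,0,0]]' --grip '[0]'

```text
time: 11.92
tool_pos: [494.1, -73.8, 198.3]
tcp_rot: [103.6, 90.0, 13.7]
ft_force: [0.5, 1.1, 0.0]
finger_gap: -0.1
```

Emit:
send_rows --offset '[[0,0,0.05]]' --dr '[[0,0,0]]' --grip '[0]'

```text
time: 12.05
tool_pos: [494.1, -74.3, 198.3]
tcp_rot: [71.6, 90.0, -18.4]
ft_force: [0.5, 0.9, 0.4]
finger_gap: 0.1
```

```bash
python3 look.py a9
```

```text
12.05 [494.1 -74.3 198.3] [0.5 0.9 0.4]
```

View pics/a9.png

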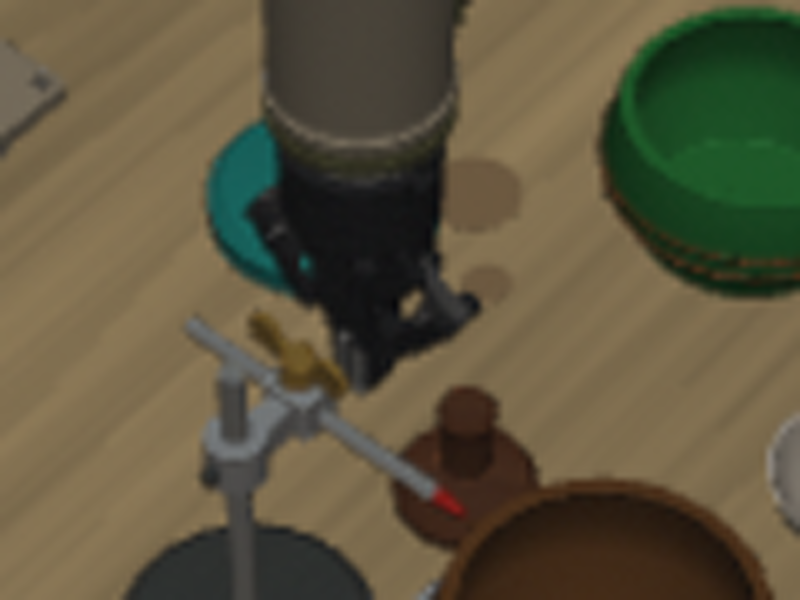

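Emit:
send_rows --offset '[[0,0,0.05]]' --dr '[[0,0,0]]' --grip '[0]'

```text
time: 12.22
tool_pos: [494.1, -74.8, 198.3]
tcp_rot: [61.6, 90.0, -28.3]
ft_force: [0.1, 0.1, 1.3]
finger_gap: 0.0
```

Emit:
send_rows --offset '[[0,0,0.05]]' --dr '[[0,0,0]]' --grip '[0]'

```text
time: 12.35
tool_pos: [494.1, -75.3, 198.3]
tcp_rot: [6.9, 90.0, -83.0]
ft_force: [1.0, -0.3, 0.1]
finger_gap: -0.1
```

Emit:
send_rows --offset '[[0,0,0.05]]' --dr '[[0,0,0]]' --grip '[0]'

```text
time: 12.48
tool_pos: [494.1, -75.8, 198.3]
tcp_rot: [79.8, 90.0, -10.1]
ft_force: [0.7, 0.1, -0.4]
finger_gap: -0.1
```

Emit:
send_rows --offset '[[0,0,0.05]]' --dr '[[0,0,0]]' --grip '[0]'

```text
time: 12.6
tool_pos: [494.1, -76.3, 198.3]
tcp_rot: [55.9, 90.0, -34.0]
ft_force: [-0.3, 1.0, 0.5]
finger_gap: -0.1
```

Emit:
send_rows --offset '[[0,0,0.1],[0,0,0.1]]' --dr '[[0,0,0],[0,0,0]]' --grip '[0,0]'

```text
time: 12.85
tool_pos: [494.0, -78.4, 198.2]
tcp_rot: [-86.0, 90.0, -175.9]
ft_force: [0.1, 0.6, 0.4]
finger_gap: -0.1
```

```bash
python3 look.py b1
```

```text
12.85 [494.  -78.4 198.2] [0.1 0.6 0.4]
```

View pics/b1.png

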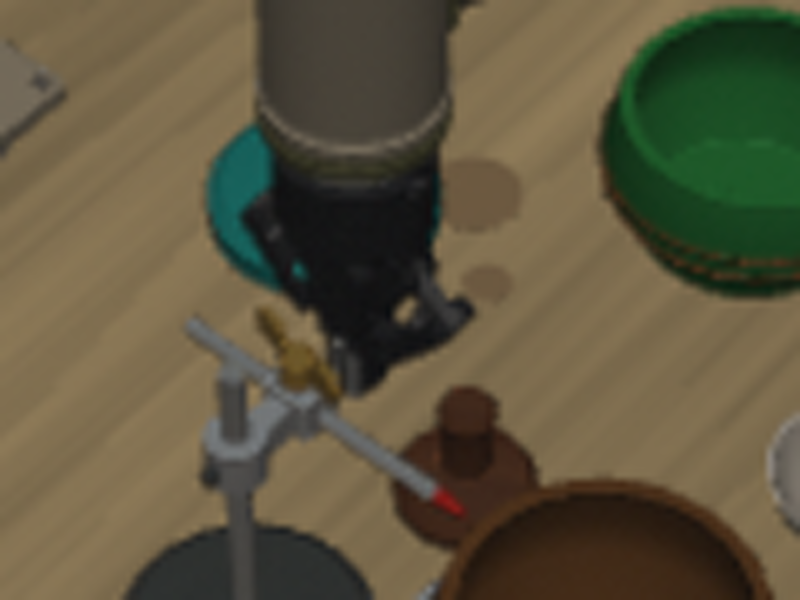

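The screw passed parallel with no resistance (about 1 N) and the gauge hasn't moved, so one more half-turn remains.

Emit:
send_rows --offset '[[0,0,-0.5],[-3,0,0],[0,-4,1.5],[0,-2.55,1.3],[1.5,0,0]]' --dr '[[0,0,0],[0,0,0],[0,0,0],[0,0,0],[0,0,0]]' --grip '[0,0,0,0,0]'

```text
time: 13.52
tool_pos: [428.6, -102.1, 214.4]
tcp_rot: [65.5, 89.8, -24.5]
ft_force: [0.6, -0.5, 0.9]
finger_gap: -0.1
```

Emit:
send_rows --offset '[[1.6,0,0],[0,0.05,-0.67],[0,0.1,-0.7],[0,0.1,-0.7],[0,0.3,-0.7]]' --dr '[[0,0,0],[0,0,0],[0,0,0],[0,0,0],[0,0,0]]' --grip '[0,0,0,0,0]'

```text
time: 14.15
tool_pos: [434.6, -73.1, 197.8]
tcp_rot: [66.4, 90.0, -23.6]
ft_force: [-0.4, -1.3, 0.5]
finger_gap: -0.1
```

Emit:
send_rows --offset '[[0,0.5,-0.7],[0,0.6,-0.6],[0,0.7,-0.4],[0,0.8,-0.1],[0,0.8,0.1]]' --dr '[[0,0,0],[0,0,0],[0,0,0],[0,0,0],[0,0,0]]' --grip '[0,0,0,0,0]'

```text
time: 14.78
tool_pos: [468.6, -56.6, 197.2]
tcp_rot: [-118.4, 90.0, 151.7]
ft_force: [-0.5, -0.1, 0.3]
finger_gap: -0.2
```

Emit:
send_rows --offset '[[0,0.6,0.2],[0,0.6,0.2],[0,0.5,0.2],[0,0.5,0.1],[0,0.2,0.2]]' --dr '[[0,0,0],[0,0,0],[0,0,0],[0,0,0],[0,0,0]]' --grip '[0,0,0,0,0]'

```text
time: 15.4
tool_pos: [492.4, -65.7, 197.3]
tcp_rot: [104.0, 90.0, 14.1]
ft_force: [-0.3, 0.7, -0.5]
finger_gap: -0.0
```

```bash
python3 look.py b2
```

```text
15.4 [492.4 -65.7 197.3] [-0.3  0.7 -0.5]
```

View pics/b2.png

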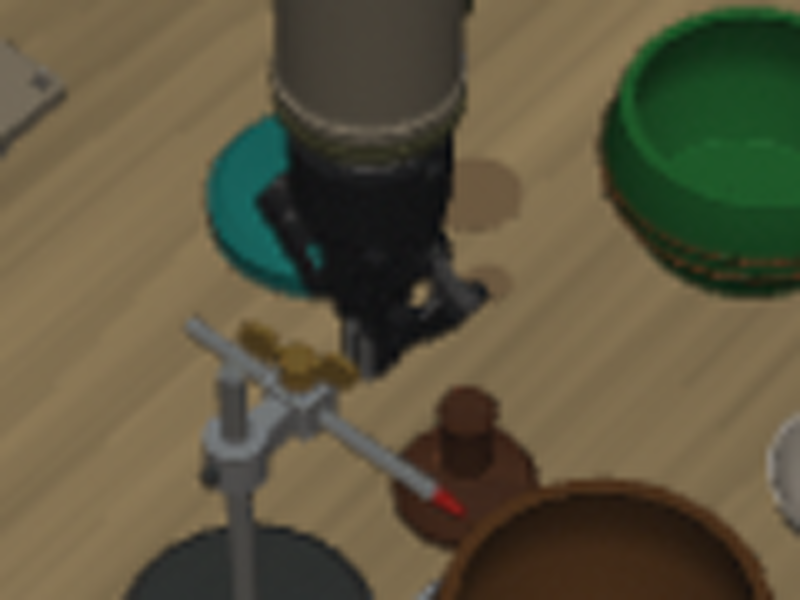

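The wing is about 15° short of parallel. From here I take small steps and read the force after each.

Emit:
send_rows --offset '[[0,0.1,0.15],[0,0.1,0.1],[0,0,0.1]]' --dr '[[0,0,0],[0,0,0],[0,0,0]]' --grip '[0,0,0]'

```text
time: 15.82
tool_pos: [494.2, -69.1, 197.4]
tcp_rot: [91.2, 90.0, 1.3]
ft_force: [0.6, 0.5, -0.4]
finger_gap: 0.2
```

Emit:
send_rows --offset '[[0,0,0.05],[0,0,0.05]]' --dr '[[0,0,0],[0,0,0]]' --grip '[0,0]'

```text
time: 16.08
tool_pos: [494.1, -70.1, 197.3]
tcp_rot: [81.9, 90.0, -8.0]
ft_force: [0.5, 0.6, 0.2]
finger_gap: -0.0
```

Emit:
send_rows --offset '[[0,0,0.05]]' --dr '[[0,0,0]]' --grip '[0]'

```text
time: 16.2
tool_pos: [494.1, -70.6, 197.4]
tcp_rot: [89.6, 90.0, -0.4]
ft_force: [0.9, 0.3, 0.1]
finger_gap: 0.1
```

Emit:
send_rows --offset '[[0,0,0.05]]' --dr '[[0,0,0]]' --grip '[0]'

```text
time: 16.32
tool_pos: [494.1, -71.1, 197.3]
tcp_rot: [66.2, 90.0, -23.8]
ft_force: [0.2, -0.1, 0.3]
finger_gap: -0.2
```

Emit:
send_rows --offset '[[0,0,0.05]]' --dr '[[0,0,0]]' --grip '[0]'

```text
time: 16.45
tool_pos: [494.1, -71.6, 197.3]
tcp_rot: [48.2, 90.0, -41.8]
ft_force: [0.3, 0.2, -0.4]
finger_gap: -0.0
```

Emit:
send_rows --offset '[[0,0,0.05]]' --dr '[[0,0,0]]' --grip '[0]'

```text
time: 16.58
tool_pos: [494.1, -72.1, 197.3]
tcp_rot: [72.5, 90.0, -17.4]
ft_force: [0.3, 0.7, 0.9]
finger_gap: 0.3
```

```bash
python3 look.py b3
```

```text
16.575 [494.1 -72.1 197.3] [0.3 0.7 0.9]
```

View pics/b3.png

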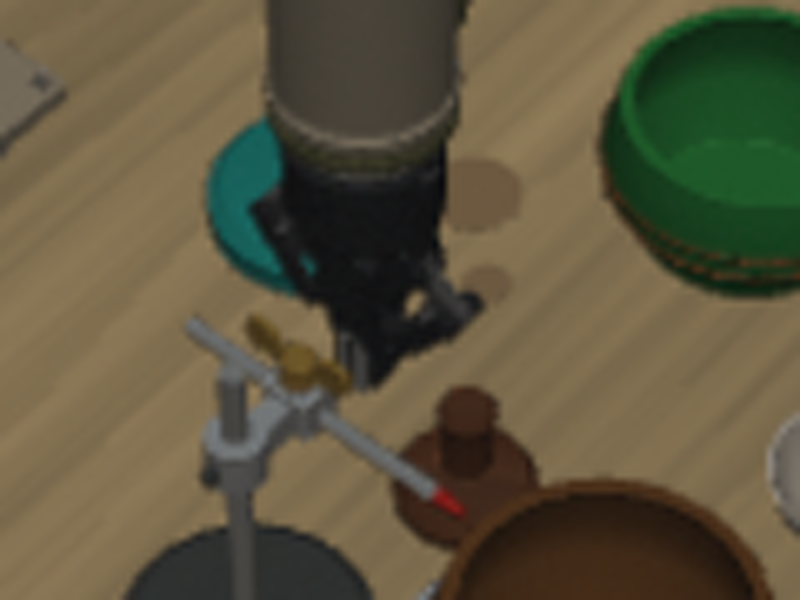

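Emit:
send_rows --offset '[[0,0,0.05]]' --dr '[[0,0,0]]' --grip '[0]'

```text
time: 16.75
tool_pos: [494.1, -72.6, 197.3]
tcp_rot: [-72.0, 90.0, -162.0]
ft_force: [0.0, -0.1, -0.1]
finger_gap: -0.1
```

Emit:
send_rows --offset '[[0,0,0.04]]' --dr '[[0,0,0]]' --grip '[0]'

```text
time: 16.88
tool_pos: [494.1, -73.0, 197.3]
tcp_rot: [-132.8, 90.0, 137.3]
ft_force: [0.4, 0.8, 0.6]
finger_gap: -0.0
```

Emit:
send_rows --offset '[[0,0,0.04]]' --dr '[[0,0,0]]' --grip '[0]'

```text
time: 17.0
tool_pos: [494.1, -73.4, 197.3]
tcp_rot: [97.5, 90.0, 7.6]
ft_force: [0.8, 0.3, -0.0]
finger_gap: 0.1
```

Emit:
send_rows --offset '[[0,0,0.04]]' --dr '[[0,0,0]]' --grip '[0]'

```text
time: 17.12
tool_pos: [494.1, -73.6, 197.3]
tcp_rot: [178.1, 90.0, 88.2]
ft_force: [1.7, 2.9, 1.1]
finger_gap: 0.1
```

Emit:
send_rows --offset '[[0,0,0.04]]' --dr '[[0,0,0]]' --grip '[0]'

```text
time: 17.25
tool_pos: [494.1, -73.7, 197.3]
tcp_rot: [179.9, 89.9, 90.0]
ft_force: [0.9, 4.9, 0.3]
finger_gap: 0.1
```

The force has risen to 4.9 N and the tip has stalled at y = −73.7, which is the stop. I back off and lift clear.

Emit:
send_rows --offset '[[0,0,-0.5],[0,0.3,-1.5],[-4,0,0],[-5,0,0],[0,0,-6]]' --dr '[[0,0,0],[0,0,0],[0,0,0],[0,0,0],[0,0,0]]' --grip '[0,0,0,0,0]'

```text
time: 17.88
tool_pos: [499.5, 4.2, 292.5]
tcp_rot: [76.8, 89.5, -13.5]
ft_force: [1.4, 0.6, -0.7]
finger_gap: 0.3
```

Emit:
send_rows --offset '[[0,0,-6],[0,0,-6],[0,0,-6],[0,0,-6],[0,0,0]]' --dr '[[0,0,0],[0,0,0],[0,0,0],[0,0,0],[0,0,0]]' --grip '[0,0,0,0,0]'

```text
time: 18.5
tool_pos: [495.4, 250.6, 286.8]
tcp_rot: [-127.9, 89.9, 142.5]
ft_force: [0.4, -1.1, -0.6]
finger_gap: -0.1
```

```bash
python3 - <<'E'
from bench import r,snapshot
import cv2,numpy as np
from h import *
T=snapshot("top");S=snapshot("scene");np.savez("ft.npz",**T);np.savez("fs.npz",**S)
a=cv2.resize(T["pixels"][140:215,220:320,::-1],(800,600),interpolation=cv2.INTER_CUBIC);cv2.imwrite("pics/f_t.png",a)
T0=dict(np.load("top0.npz"));S0=dict(np.load("scene0.npz"))
d=np.hstack([cv2.absdiff(S["pixels"],S0["pixels"]),cv2.absdiff(T["pixels"],T0["pixels"])])
cv2.imwrite("pics/f_d.png",cv2.resize(np.clip(d.astype(int)*2,0,255).astype(np.uint8),(800,300)))
b=cv2.resize(S["pixels"][170:245,210:310,::-1],(800,600),interpolation=cv2.INTER_CUBIC);cv2.imwrite("pics/f_s.png",b)
E
```

```text
(no output)
```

View pics/f_t.png

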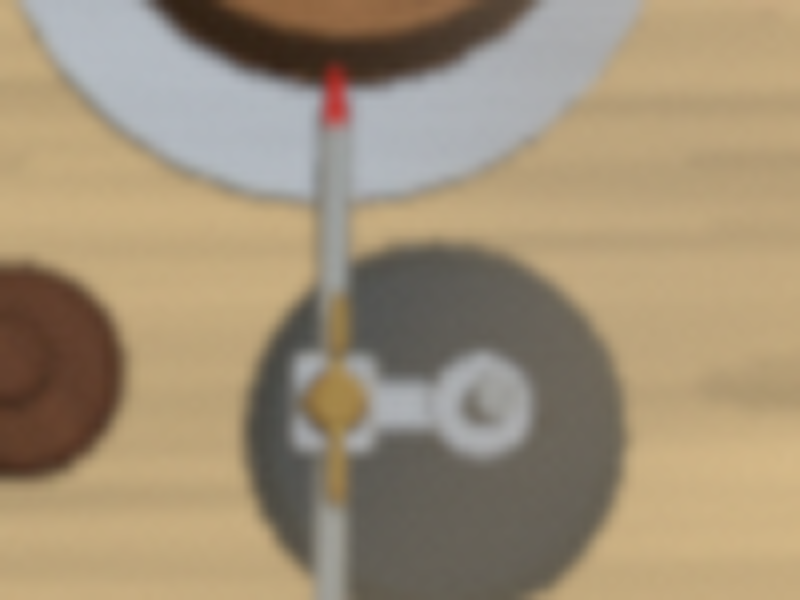

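View pics/f_s.png

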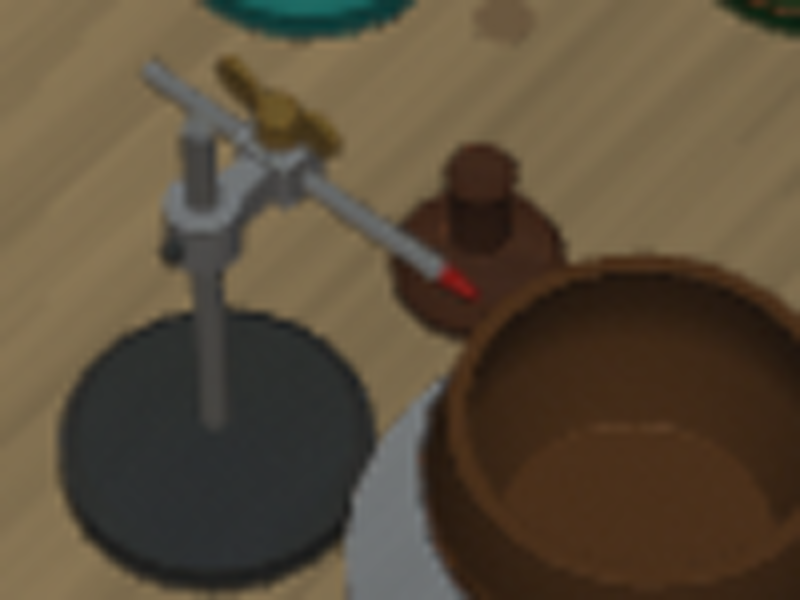

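View pics/f_d.png

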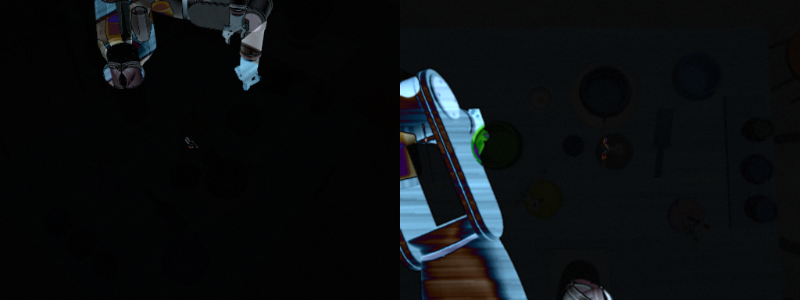

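In the top view the wings, from (340,300) to (335,495), lie along the pointer. The red tip is still at (335,68), and the difference image shows only the arm and the screw changed.

```bash
python3 -c "
from bench import r,workorder
s=r.sense();print(s['qd'].round(2),s['time']);print(workorder.hand_in())"
```

```text
[-2.46 -0.94  0.64 -0.19  0.14 -0.53] 18.6
the job is handed in; nothing more can be done
None
```

The wing screw on the iron gauge is fully home, and I handed the job in at 18.6 s of the 72 s allowed; the hand-in reports no verdict.

- **What I did:** With the fingers shut, I pushed the outer wing clockwise in four half-turn strokes on the side away from the post. On the last stroke I used 0.4–0.5 mm steps near the end. The force rose from about 1 N to 4.9 N and the fingertips stalled, so I backed off and moved the hand clear.
- **Last checks:** In the final pictures the wings lie parallel to the pointer. The pointer tip, gauge and anvil sit at the same pixels as at the start. The image difference shows only the arm and the screw changed, so the jar, bowl and beater show no movement either.
- **Caveats:** No check failed or disagreed. The arm still had a small leftover motion of about 2.5 degrees/s at hand-in, well clear of everything. How far the screw was from home at the start, about two turns, was inferred from its wing angle and confirmed only by where it stopped.

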